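# Put the optical bench rail away beside its twin

### The arm

A 6-joint arm with a two-finger parallel gripper is mounted at the origin on the work surface. World frame = base frame: x ahead of the robot, y to its left, z up, the work surface at z = 0. Lengths are in mm, angles in rad, forces in N, time in s.
With the tool pointing down it reaches from about 350 to 875 mm from the base axis. Payload 4.2 kg.
Tool frame: the origin (TCP) lies on the mounting face of the last link; the fingertips stand 173 mm ahead of it and the grasp point (between the pads) lies 155 mm ahead of it; z points along the fingers, y is the line along which they close (so a half turn about z gives the same grasp; the last joint's range is limited). The gripper opens to 85 mm and grips with 20 to 120 N. Pads are 22 mm wide; open, the fingers measure 114 mm over their backs; the gripper's body (76 mm by 85 mm) begins 54 mm behind the grasp point. The pads swing forward as they close: fully open they stand 13 mm farther back than shut.
Start: joints at [-0.968, 0.385, 0.008, 0, -1.194, -0.259], TCP at [210.682, -588.399, 404.712] pointing down, gripper open.
Joint ranges: [-3.14, 3.14], [-1.21, 2.06], [-1.07, 1.41], [-3.16, 2.05], [-2.99, -0.16], [-3.1, 3.1]. Speed limits (rad/s): [2.79, 2.79, 3.14, 3.14, 3.14, 3.14].

### API

Orientations are given as a unit quaternion [x, y, z, w].
In Python, from bench import arm gives the robot as it stands. The module is installed in compiled form; this text tells all that it offers.
- The arm moves only by the tool move_arm, never from a script. Its arguments are lists of equal length, an entry for each row: "fingers": the finger opening in mm, from 0 to 85.4; "travel": the shift along the tool's x, y, z in mm, a list of three; "dr": the turn, a rotation vector about the tool's x, y, z in rad, a list of three. A call has 1 to 10 rows; each row is the pose to reach, as a shift and turn from the pose commanded when the call began, along the tool's axes at that moment; what a row does not reach only later rows make up. A row lasts 1/10 s, in which the tool goes at most 50 mm and 8.59 degrees, less where a joint would pass 70% of its speed; a pose out of reach is approached as far as the arm can. A call with a gripper value outside its range is refused whole. The fingers move at their own pace and stop on an object; the grip force is fixed at half the most. Time passes only in rows, so rows that repeat a pose let the fingers close. It gives the time, the measured TCP pose, the force, the opening and the grip force at its end, in the units of the state.
- arm.read_state(): the state, without advancing time (a new reading comes with each control period).
- arm.get_image(name): name is "side" or "top"; returns the picture (400x640x3 uint8, red, green, blue); there is no depth.
- arm.camera_model(name): a dict with "intrinsics" (3x3 intrinsics, pixels), "k1" (the pictures are not rectified: a ray, as slopes to the right and down, at radius r is drawn at 1 + k1 r^2 times it, then the intrinsics apply), "pose" (4x4, takes a point from camera to world coordinates). Camera axes: x right, y up, looking along -z (the intrinsics and any distortion apply to the point x, -y, -z); pixel columns grow to the right and rows downward; lengths in mm; the calibration is good to about 2 mm. A picture is of the moment at which its call begins. camera_model takes no time and is no camera call.
- arm.job_done(): hands the job in; it is judged then, once.
The state is a dict: "clock": time; "joints": joint angles; "joint_vel": joint speeds; "joint_efforts": joint torques, N m; "position": TCP position; "ee_rot": TCP orientation; "contact_force": force on the tool from outside, world axes, zero at the start; "wrist_torque": the same for the moment, N m; "gripper_width": finger opening in mm; "grasp_force": force on a finger pad.
Only numpy, scipy, OpenCV 4.12 (cv2) and the standard library are available. Lean on these libraries where they do the work, as an engineer would, in place of code of your own. Each camera call takes 0.05 s, during which the arm holds its last target. There are 200 camera calls.

### The job

Slide the loose aluminium rail under the low clear shelf of the rail rack, through the open front between its two wooden cheeks, until it lies flat on the table snugly alongside the twin rail already stored there, the two parallel and the twin still against the strip at the back of the rack. Do not shift the other things lying about, and let go of everything at the end.

Things in the scene. Friction and masses are not known exactly. Their poses are not given: they have to be found in the camera images.
- rail: The loose rail: plain aluminium bar, black end faces, dark groove along its top, 240 long, 0.35 kg, flat on the table on the robot's side of the rack, up to 0.55 rad askew to it and 70 off its middle. Origin: centre of underside. Own y along its length, x across, z up. Base 36 wide, 14 high; ridge 22 wide on it, up to 20 high. It slides, does not roll; both ends alike. (mm)
- twin: An identical rail, loose, already stored in the rack under the clear shelf, within a few mm of touching the back strip. Same axes and origin as rail; its own x points away from the robot.
- rack: Rail rack, fixed; place and yaw vary. Origin: on the table, middle of the back strip's front face; x points away from the robot into the rack, y along the strip, z up. Wooden strip 30 mm high, front face at x = 0. Wooden cheeks, 14 thick, 36 high, inner faces at y = +-150, from x = -60 to +80; the table is the floor. The open front (x = -60) is 300 wide, 36 high.
- rack_home (a point): Point on the table 54 mm in front of the rack's strip, on its middle: where the rail's origin lies when fully home (twin's at 18 mm; the rail's front 12 mm then stick out). Axes as rack.
- shelf_edge (a point): Middle of the front upper edge of the rack's clear plastic shelf, 42 mm high, 60 mm in front of the strip. The shelf (6 mm thick, underside at 36 mm, 328 mm wide along y) covers the rack from here to 140 mm further back; its front 70 mm are bare.
- clamp_a: Bystander: black rod clamp, about 50 x 70 x 32 mm high, on the table beside the rack's left (+y) cheek. Origin: centre of underside.
- clamp_b: Bystander: black rod clamp like clamp_a, on the table between the robot and the rail. Origin: centre of underside.
- component: Bystander: yellow plastic plug-in component block, 36 x 50 x 28 mm, on the rear part of the rack's clear shelf. Origin: centre of underside.
- connector: Bystander: white plastic connector block, about 60 x 30 x 22 mm, on the table beside the rack's right (-y) cheek. Origin: centre of underside.
- weight: Bystander: brass weight with a knob, 44 mm diameter, 44 mm high, on the table between the robot and the rail. Origin: centre of underside.

How it is judged:
By the outcome, as a careful person would: the job done as asked, in the order asked, and still so for the second after the job is handed in, with the robot touching nothing.
It also fails if it takes over 64 s, if anything falls off the work surface, if the arm or the gripper's body presses on something with over 40 N, if the wrist force passes 120 N, or if a joint passes its speed limit or range.

## Working session

There is one attempt and no reset: what is moved stays moved. The work goes in short steps, Python scripts to look and compute and a tool call to move; the robot and the scene stay as the last step left them, time stands still between calls to the robot, and variables do not carry over. Pictures are saved under pics/ and viewed, at most 10 in all, crops included, and the job is handed in when it is done.

Besides the shell and the picture viewer there is one more tool, called after "Request:" as name(argument=value, ...) on one line, values as JSON. move_arm: Moves the arm, as the interface text tells. Its arguments: {"type":"object","properties":{"fingers":{"type":"array","items":{"type":"number"}},"travel":{"type":"array","items":{"type":"array","items":{"type":"number"}}},"dr":{"type":"array","items":{"type":"array","items":{"type":"number"}}}},"required":["fingers","travel","dr"]}

```bash
mkdir -p pics
cat > h.py <<'E'
import numpy as np, cv2
from scipy.spatial.transform import Rotation as R
from bench import arm
def shot(n,f):
    im=arm.get_image(n); cv2.imwrite('pics/'+f,cv2.cvtColor(im,cv2.COLOR_RGB2BGR)); return im
def ray(n,uv,z=0):
    m=arm.camera_model(n);K=np.array(m["intrinsics"]);P=np.array(m["pose"])
    uv=np.asarray(uv,float).reshape(-1,1,2)
    p=cv2.undistortPoints(uv,K,np.array([m["k1"],0,0,0.])).reshape(-1,2)
    d=np.c_[p[:,0],-p[:,1],-np.ones(len(p))]@P[:3,:3].T
    o=P[:3,3]; return o+d*((z-o[2])/d[:,2])[:,None]
def proj(n,X):
    m=arm.camera_model(n);K=np.array(m["intrinsics"]);P=np.array(m["pose"])
    c=(np.atleast_2d(X)-P[:3,3])@P[:3,:3]
    s=np.c_[c[:,0],-c[:,1]]/-c[:,2:]; s=s*(1+m["k1"]*(s**2).sum(1))[:,None]
    return s@K[:2,:2].T+K[:2,2]
def totool(v):
    return R.from_quat(arm.read_state()["ee_rot"]).inv().apply(v)
E
python3 - <<'E'
from h import *
np.set_printoptions(precision=3,suppress=True)
for n in("top","side"):
    shot(n,n+"0.png"); m=arm.camera_model(n); print(m)
s=arm.read_state(); print(s["position"],s["ee_rot"]); print(R.from_quat(s["ee_rot"]).as_matrix())
E
```

```text
{'intrinsics': array([[443.775,   0.   , 320.179],
       [  0.   , 443.775, 197.104],
       [  0.   ,   0.   ,   1.   ]]), 'k1': -0.023326948422546928, 'pose': array([[  0.02 ,   0.996,  -0.082, 483.183],
       [ -1.   ,   0.019,  -0.014,   5.948],
       [ -0.013,   0.082,   0.997, 904.388],
       [  0.   ,   0.   ,   0.   ,   1.   ]])}
{'intrinsics': array([[480.831,   0.   , 322.119],
       [  0.   , 480.831, 192.685],
       [  0.   ,   0.   ,   1.   ]]), 'k1': -0.0074985449644685825, 'pose': array([[ -0.897,   0.253,  -0.363, 230.743],
       [ -0.442,  -0.467,   0.766, 742.075],
       [  0.024,   0.847,   0.53 , 563.223],
       [  0.   ,   0.   ,   0.   ,   1.   ]])}
[ 210.632 -588.249  403.746] [-0.171  0.985  0.001 -0.   ]
[[-0.942 -0.337 -0.001]
 [-0.337  0.942  0.002]
 [ 0.     0.002 -1.   ]]
```

View pics/top0.png

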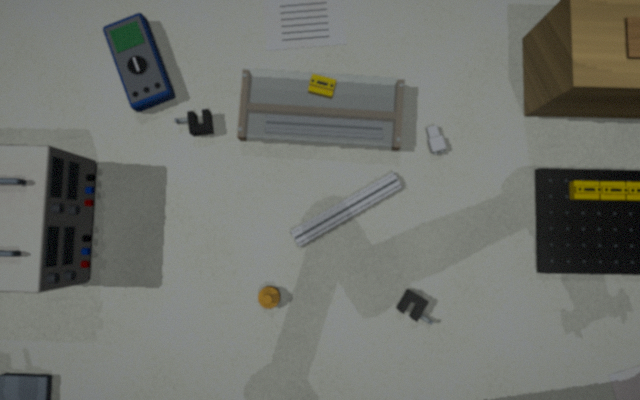

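View pics/side0.png

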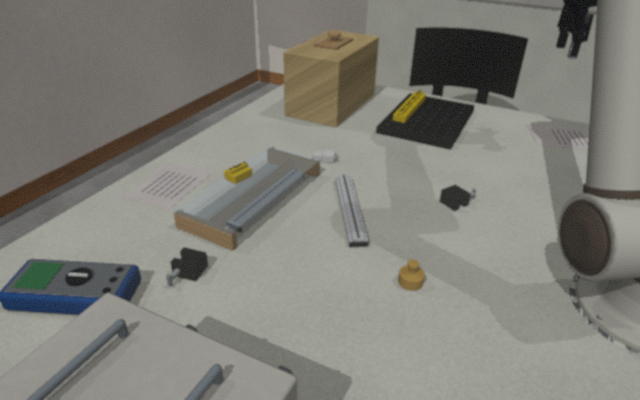

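The top view shows the rail from about (297,238) to (398,180). The rack cheeks are at columns 244 and 400 and the strip at row 110. The weight is at (269,297) and clamp_b at (412,305), both clear of the rail. I'll zoom in for corners.

Run:
```python
import cv2
im=cv2.imread('pics/top0.png')[60:250,230:420]
cv2.imwrite('pics/c0.png',cv2.resize(im,(600,600),interpolation=cv2.INTER_CUBIC))
```

```text
(no output)
```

View pics/c0.png

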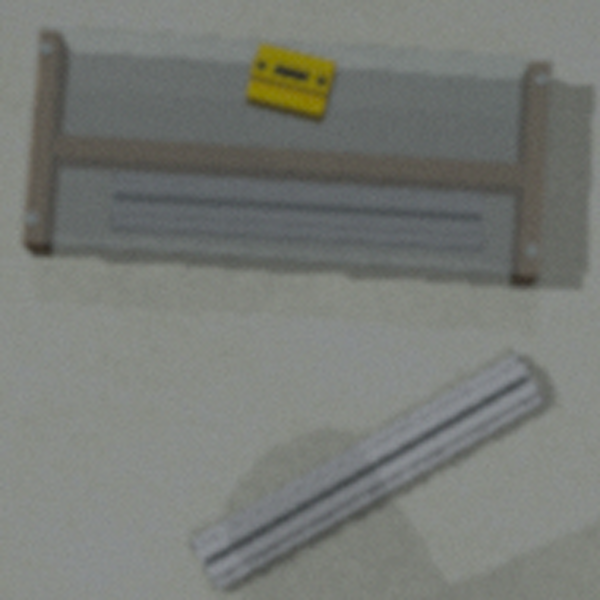

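The crop shows the rail groove from (208,560) to (530,377) and the twin groove from (113,197) to (481,217). The strip's front top edge runs from (58,160) to (517,190), and the cheeks' front tops are near (26,243) and (538,276).

Run:
```python
from h import *
np.set_printoptions(precision=3,suppress=True)
f=lambda L:[(230+(a+.5)/3.158-.5,60+(b+.5)/3.158-.5) for a,b in L]
def seg(name,L,z):
    p=ray("top",f(L),z)[:,:2]; d=p[0]-p[1]; print(name,p.tolist(),'mid',p.mean(0),'len',np.hypot(*d),'yaw of y',np.arctan2(-d[0],d[1])); return p.mean(0)
seg("rail",[(208,560),(530,377)],20); seg("twin",[(113,197),(481,217)],20)
seg("strip",[(58,160),(517,190)],30); seg("cheekfront outer",[(26,243),(538,276)],36)
# rail top refinement by bright mask
im=cv2.imread('pics/top0.png'); g=cv2.cvtColor(im,cv2.COLOR_BGR2GRAY)
sub=cv2.GaussianBlur(g,(3,3),0)[165:255,280:415]
for t in(135,145,155):
    c=max(cv2.findContours((sub>t).astype(np.uint8),cv2.RETR_EXTERNAL,cv2.CHAIN_APPROX_NONE)[0],key=cv2.contourArea)
    b=cv2.boxPoints(cv2.minAreaRect(c))+[280,165]; p=ray("top",b,14)[:,:2]
    print(t,p.tolist(),p.mean(0))
M=R.from_quat(arm.read_state()["ee_rot"]).as_matrix(); print(np.arctan2(M[0,1],M[1,1]), arm.read_state()["joints"])
```

```text
rail [[475.6625793826216, 66.14479132026193], [595.2684044343548, -135.44395702161964]] mid [535.465 -34.65 ] len 234.4004625514896 yaw of y 0.5354902813848115
twin [[707.145441908682, 133.03574776794798], [697.9725582388372, -103.60142188981044]] mid [702.559  14.717] len 236.81488943572626 yaw of y -0.03874409672457703
strip [[728.1528552684468, 167.55801466579288], [713.3888726753321, -125.06903053025185]] mid [720.771  21.244] len 292.99925385942163 yaw of y -0.050410495371923714
cheekfront outer [[672.6873531959741, 184.88003990134888], [657.0906126901607, -137.59665154373474]] mid [664.889  23.642] len 322.85364306411867 yaw of y -0.0483278220045483
135 [[620.3867283347204, 101.588005691424], [625.2318500468531, -169.63605453501546], [446.467040693815, -170.08930693374847], [441.16350418984894, 96.74611392363389]] [533.312 -35.348]Traceback (most recent call last):
  File "<stdin>", line 12, in <module>
ValueError: max() iterable argument is empty
```

Request:
move_arm(fingers=[85,85,85,85,85,85,85,85,85,85], travel=[[-493,412,0],[-493,412,0],[-493,412,0],[-493,412,0],[-493,412,0],[-493,412,0],[-493,412,0],[-493,412,0],[-493,412,0],[-493,412,0]], dr=[[0,0,-1.763],[0,0,-1.763],[0,0,-1.763],[0,0,-1.763],[0,0,-1.763],[0,0,-1.763],[0,0,-1.763],[0,0,-1.763],[0,0,-1.763],[0,0,-1.763]])

```text
clock: 1.1
position: [464.2, -155.2, 404.6]
ee_rot: [0.799, -0.602, -0.0, -0.0]
contact_force: [1.7, -0.8, -1.5]
gripper_width: 84.8
grasp_force: 0.0
```

```bash
cat >> h.py <<'E'
def goto(x,y,z,phi):
    "print tool-axis shift and dr to TCP x,y,z pointing down with tool y at world angle phi"
    s=arm.read_state(); M=R.from_quat(s["ee_rot"])
    yv=np.array([np.cos(phi),np.sin(phi),0]); zv=np.array([0,0,-1.]); T=R.from_matrix(np.c_[np.cross(yv,zv),yv,zv])
    print("clock",round(s["clock"],2),"pos",np.round(s["position"],1),"j",np.round(s["joints"],2),"w",round(s["gripper_width"],1),"F",np.round(s["contact_force"],1))
    print("travel",np.round(M.inv().apply(np.array([x,y,z])-s["position"]),1),"dr",np.round((M.inv()*T).as_rotvec(),3))
E
python3 -c "
from h import *
goto(535.5,-34.7,230,.535+np.pi)"
```

```text
clock 1.1 pos [ 464.2 -155.2  404.6] j [ 0.01  0.15 -0.31 -0.   -1.1   0.27] w 84.8 F [ 1.7 -0.8 -1.5]
travel [ -96.2 -101.8  174.7] dr [ 0.     0.    -0.256]
```

Request:
move_arm(fingers=[85,85,85,85,85,85,85,85,85,85], travel=[[-96,-102,0],[-96,-102,0],[-96,-102,0],[-96,-102,100],[-96,-102,150],[-96,-102,150],[-96,-102,150],[-96,-102,150],[-96,-102,150],[-96,-102,150]], dr=[[0,0,-0.256],[0,0,-0.256],[0,0,-0.256],[0,0,-0.256],[0,0,-0.256],[0,0,-0.256],[0,0,-0.256],[0,0,-0.256],[0,0,-0.256],[0,0,-0.256]])

```text
clock: 2.1
position: [537.1, -37.2, 257.6]
ee_rot: [0.867, -0.498, 0.002, -0.002]
contact_force: [0.5, 0.2, -0.4]
gripper_width: 85.2
grasp_force: 0.0
```

```bash
python3 -c "
from h import *
goto(535.5,-34.7,176,.535+np.pi)
shot('side','s1.png')"
```

```text
clock 2.1 pos [537.1 -37.2 257.6] j [ 0.23  0.39 -0.4   0.   -0.77  0.3 ] w 85.2 F [ 0.5  0.2 -0.4]
travel [-3.1  0.6 81.6] dr [-0.006 -0.002 -0.006]
```

View pics/s1.png

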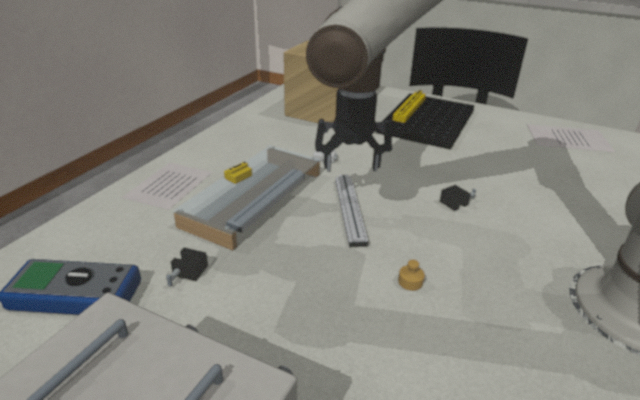

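The gripper straddles the rail, with tips at (322,165) and (377,167). The rail runs from (343,177) to (356,243) with nothing near the fingers. Next I descend and close.

Request:
move_arm(fingers=[85,85,85,85,36,30,30,30,30,30], travel=[[-3,0.5,40],[-3,0.5,70],[-3,0.5,82],[-3,0.5,82],[-3,0.5,82],[-3,0.5,82],[-3,0.5,82],[-3,0.5,82],[-3,0.5,82],[-3,0.5,82]], dr=[[0,0,-0.006],[0,0,-0.006],[0,0,-0.006],[0,0,-0.006],[0,0,-0.006],[0,0,-0.006],[0,0,-0.006],[0,0,-0.006],[0,0,-0.006],[0,0,-0.006]])

```text
clock: 3.15
position: [534.8, -34.8, 174.2]
ee_rot: [0.869, -0.495, 0.001, -0.001]
contact_force: [-0.8, 0.6, 5.7]
gripper_width: 34.4
grasp_force: 61.8
```

```bash
python3 -c "
from h import *
goto(606,27.6,182,-.049+np.pi); print(arm.read_state()['grasp_force'])
im=shot('top','t1.png')[60:250,230:420]; cv2.imwrite('pics/c1.png',cv2.resize(im[:,:,::-1],(600,600),interpolation=cv2.INTER_CUBIC))"
```

```text
clock 3.15 pos [534.8 -34.8 174.2] j [ 0.24  0.52 -0.47  0.   -0.58  0.3 ] w 34.4 F [-0.8  0.6  5.7]
travel [-17.3 -93.   -7.6] dr [-0.003 -0.     0.585]
61.79358243942261
```

Request:
move_arm(fingers=[30,30,30,30,30,30,30,30,30,30], travel=[[0,0,-10],[0,0,-10],[0,0,-10],[0,0,-10],[-6,-31,-10],[-12,-62,-10],[-17,-93,-10],[-17,-93,-10],[-17,-93,-10],[-17,-93,-10]], dr=[[0,0,0],[0,0,0.13],[0,0,0.26],[0,0,0.39],[0,0,0.52],[0,0,0.585],[0,0,0.585],[0,0,0.585],[0,0,0.585],[0,0,0.585]])

```text
clock: 4.2
position: [604.6, 26.6, 182.3]
ee_rot: [-0.689, 0.725, 0.001, -0.001]
contact_force: [-0.5, -0.1, -3.0]
gripper_width: 34.3
grasp_force: 60.9
```

```bash
python3 -c "
from h import *
goto(606,27.6,175,-.049+np.pi); print(arm.read_state()['grasp_force'])
im=shot('top','t2.png')[60:250,230:420]; cv2.imwrite('pics/c2.png',cv2.resize(im[:,:,::-1],(600,600),interpolation=cv2.INTER_CUBIC))"
```

```text
clock 4.2 pos [604.6  26.6 182.3] j [ 0.31  0.59 -0.29 -0.   -0.7  -0.36] w 34.3 F [-0.5 -0.1 -3. ]
travel [-1.1 -1.4  7.3] dr [ 0.002 -0.    -0.002]
60.85593581199646
```

View pics/c2.png

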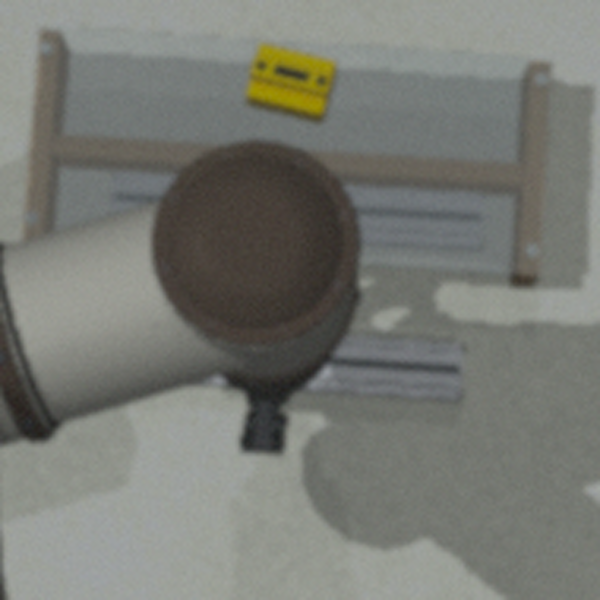

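The rail is held parallel to the rack: its groove runs from (335,360) to (460,368), the same slope as the strip. Its lateral position sits within the opening. I'll set it down and release.

Request:
move_arm(fingers=[30,30,30,30,50,50,50,50,50,50], travel=[[0,0,4],[0,0,8],[0,0,8],[0,0,8],[0,0,8],[0,0,8],[0,0,8],[0,0,-20],[0,0,-60],[0,0,-60]], dr=[[0,0,0],[0,0,0],[0,0,0],[0,0,0],[0,0,0],[0,0,0],[0,0,0],[0,0,0],[0,0,0],[0,0,0]])

```text
clock: 5.25
position: [607.7, 27.6, 248.8]
ee_rot: [-0.69, 0.724, -0.003, 0.005]
contact_force: [1.7, 0.3, 0.8]
gripper_width: 50.2
grasp_force: 0.0
```

```bash
python3 -c "
from h import *
goto(530,31,240,-.049+np.pi/2)"
```

```text
clock 5.25 pos [607.7  27.6 248.8] j [ 0.31  0.5  -0.23  0.   -0.82 -0.36] w 50.2 F [1.7 0.3 0.8]
travel [ 0.4 77.9  7.8] dr [-0.007  0.011  1.572]
```

Request:
move_arm(fingers=[85,85,85,85,85,85,85,85,85,85], travel=[[0,40,-5],[0,78,-5],[0,78,-5],[0,78,-5],[0,78,-5],[0,78,-5],[0,78,-5],[0,78,-5],[0,78,-5],[0,78,-5]], dr=[[0,0,0.1],[0,0,0.3],[0,0,1.572],[0,0,1.572],[0,0,1.572],[0,0,1.572],[0,0,1.572],[0,0,1.572],[0,0,1.572],[0,0,1.572]])

```text
clock: 6.25
position: [527.7, 31.0, 247.9]
ee_rot: [-0.032, 0.999, 0.0, 0.0]
contact_force: [-0.2, -0.9, -0.5]
gripper_width: 85.0
grasp_force: 0.0
```

```bash
python3 -c "
from h import *
goto(550,30,200,-.049+np.pi/2)
im=shot('top','t3.png')[60:250,230:420]; cv2.imwrite('pics/c3.png',cv2.resize(im[:,:,::-1],(600,600),interpolation=cv2.INTER_CUBIC))"
```

```text
clock 6.25 pos [527.7  31.  247.9] j [ 0.37  0.4  -0.43  0.   -0.75 -1.87] w 85.0 F [-0.2 -0.9 -0.5]
travel [-22.2  -2.5  47.9] dr [0.    0.001 0.114]
```

View pics/c3.png

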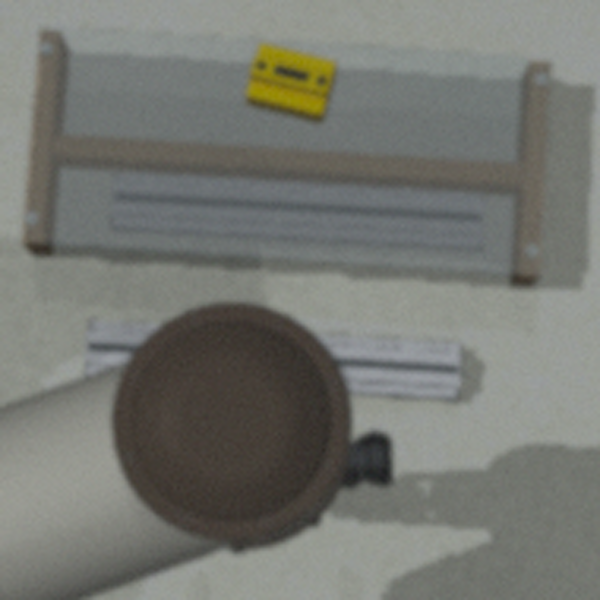

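Run:
```python
from h import *
np.set_printoptions(precision=3,suppress=True)
f=lambda L:[(230+(a+.5)/3.158-.5,60+(b+.5)/3.158-.5) for a,b in L]
for n,L,z in(("rail",[(90,345),(460,367)],20),("twin",[(115,197),(481,217)],20),("strip",[(58,160),(517,190)],30),("stripback?",[(60,134),(518,162)],30)):
    p=ray("top",f(L),z)[:,:2]; d=p[0]-p[1]; print(n,p.mean(0),np.hypot(*d),np.arctan2(-d[0],d[1]))
goto(553,29,165,-.049+np.pi/2)
```

```text
rail [605.803  26.901] 236.0308755020735 -0.04200310751366413
twin [702.569  14.072] 235.52580692073846 -0.03904068422486948
strip [720.771  21.244] 292.99925385942163 -0.050410495371923714
stripback? [738.36   20.622] 292.7985438434284 -0.04648851291667218
clock 6.3 pos [527.7  31.  247.9] j [ 0.37  0.4  -0.43  0.   -0.75 -1.88] w 84.9 F [0.4 0.3 0. ]
travel [-25.1  -3.6  82.9] dr [0.    0.001 0.11 ]
```

The rail lies parallel at (606,27), with the groove from (90,345) to (460,367), straight in front of the rack's middle. I'll descend in front of it with the fingers open along the rack.

Request:
move_arm(fingers=[85,85,85,85,85,85], travel=[[-25,-3.5,20],[-25,-3.5,50],[-25,-3.5,75],[-25,-3.5,83],[-25,-3.5,83],[-25,-3.5,83]], dr=[[0,0,0.109],[0,0,0.109],[0,0,0.109],[0,0,0.109],[0,0,0.109],[0,0,0.109]])

```text
clock: 6.9
position: [553.4, 29.5, 165.7]
ee_rot: [0.018, 1.0, 0.0, 0.001]
contact_force: [0.4, -0.1, 0.8]
gripper_width: 85.1
grasp_force: 0.0
```

```bash
python3 -c "
from h import *
goto(638,25.4,165,-.047+np.pi/2)
im=shot('side','s2.png')[120:270,160:420]; cv2.imwrite('pics/c4.png',cv2.resize(im[:,:,::-1],(780,450),interpolation=cv2.INTER_CUBIC))"
```

```text
clock 6.9 pos [553.4  29.5 165.7] j [ 0.35  0.55 -0.43  0.   -0.58 -1.95] w 85.1 F [ 0.4 -0.1  0.8]
travel [-84.7  -1.    0.8] dr [0.    0.002 0.01 ]
```

View pics/c4.png

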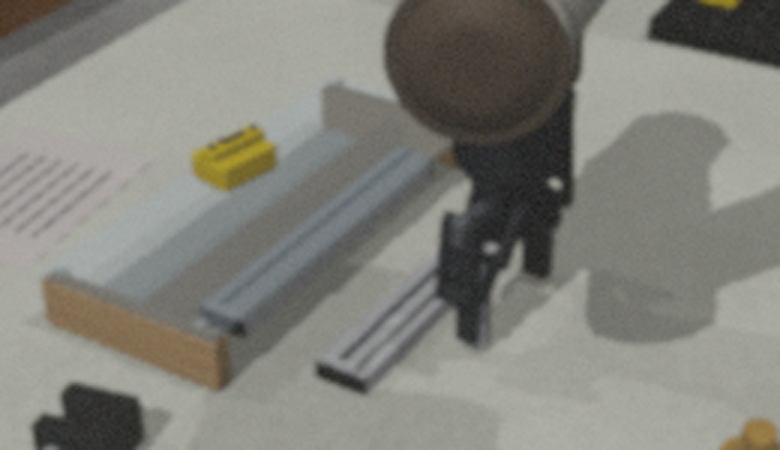

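The side view shows both fingertips just above the table at about (470,340) and (537,275) in the crop. They are in front of the rail and parallel to it. Next I push.

Request:
move_arm(fingers=[85,85,85,85,85,85,85,85,85,85], travel=[[-10,0,0],[-18,0,0],[-26,-0.3,0],[-34,-0.5,0],[-42,-0.6,0],[-50,-0.7,0],[-58,-0.8,0],[-66,-0.9,0],[-71,-1,0],[-74,-1,0]], dr=[[0,0,0.01],[0,0,0.01],[0,0,0.01],[0,0,0.01],[0,0,0.01],[0,0,0.01],[0,0,0.01],[0,0,0.01],[0,0,0.01],[0,0,0.01]])

```text
clock: 7.95
position: [627.2, 25.4, 164.6]
ee_rot: [0.024, 1.0, -0.0, -0.0]
contact_force: [-3.0, 0.1, 1.8]
gripper_width: 85.1
grasp_force: 1.1
```

```bash
python3 -c "
from h import *
goto(638,25.4,165,-.047+np.pi/2)
im=shot('side','s3.png')[120:270,160:420]; cv2.imwrite('pics/c5.png',cv2.resize(im[:,:,::-1],(780,450),interpolation=cv2.INTER_CUBIC))"
```

```text
clock 7.95 pos [627.2  25.4 164.6] j [ 0.3   0.64 -0.24 -0.   -0.69 -1.92] w 85.1 F [-3.   0.1  1.8]
travel [-10.7   0.5  -0.4] dr [-0.    -0.    -0.001]
```

View pics/c5.png

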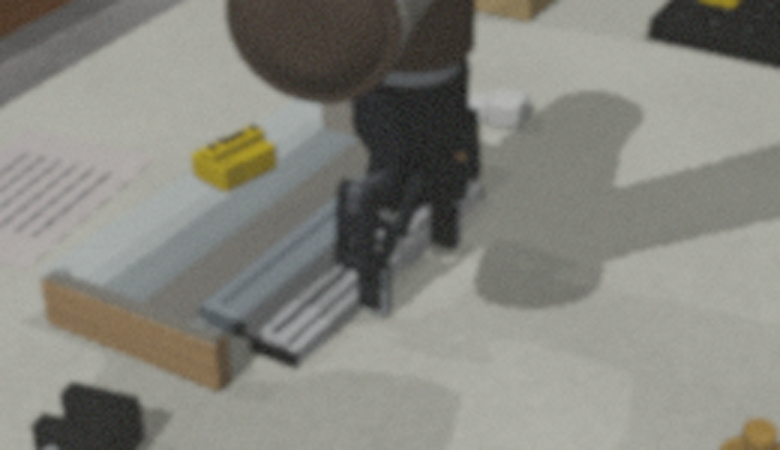

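The rail is sliding in parallel to the twin at about 3 N. Its near end is at (295,355) and the twin's is at (240,330). I'll creep on.

Request:
move_arm(fingers=[85,85,85,85,85,85], travel=[[-1.5,0,0],[-3,0,0],[-4.5,0,0],[-6,0,0],[-7.5,0,0],[-9,0,0]], dr=[[0,0,0],[0,0,0],[0,0,0],[0,0,0],[0,0,0],[0,0,0]])

```text
clock: 8.6
position: [635.8, 25.0, 164.6]
ee_rot: [0.024, 1.0, 0.0, -0.0]
contact_force: [-1.2, 0.8, -0.7]
gripper_width: 84.9
grasp_force: 0.5
```

Request:
move_arm(fingers=[85,85,85,85], travel=[[-1,0,0],[-2,0,0],[-3,0,0],[-4,0,0]], dr=[[0,0,0],[0,0,0],[0,0,0],[0,0,0]])

```text
clock: 9.0
position: [639.5, 24.9, 164.7]
ee_rot: [0.024, 1.0, -0.0, -0.001]
contact_force: [-3.0, 0.4, 0.9]
gripper_width: 85.1
grasp_force: 1.6
```

Request:
move_arm(fingers=[85,85], travel=[[-1,0,0],[-2,0,0]], dr=[[0,0,0],[0,0,0]])

```text
clock: 9.2
position: [641.3, 24.7, 164.7]
ee_rot: [0.024, 1.0, -0.0, -0.001]
contact_force: [-3.9, 0.7, 1.8]
gripper_width: 85.1
grasp_force: 1.9
```

Request:
move_arm(fingers=[85,85], travel=[[-1,0,0],[-2,0,0]], dr=[[0,0,0],[0,0,0]])

```text
clock: 9.4
position: [642.8, 24.5, 164.6]
ee_rot: [0.024, 1.0, -0.0, -0.002]
contact_force: [-9.0, 1.6, 5.2]
gripper_width: 85.1
grasp_force: 4.3
```

Request:
move_arm(fingers=[85,85], travel=[[-0.7,0,0],[-1.4,0,0]], dr=[[0,0,0],[0,0,0]])

```text
clock: 9.6
position: [643.3, 24.5, 164.6]
ee_rot: [0.024, 1.0, -0.001, -0.003]
contact_force: [-12.1, 2.3, 7.6]
gripper_width: 85.0
grasp_force: 5.7
```

Request:
move_arm(fingers=[85,85,85,85], travel=[[-1,0,0],[-2,0,0],[-3,0,0],[-3,0,0]], dr=[[0,0,0],[0,0,0],[0,0,0],[0,0,0]])

```text
clock: 10.0
position: [644.3, 24.6, 164.6]
ee_rot: [0.024, 1.0, -0.001, -0.007]
contact_force: [-17.9, 4.5, 12.3]
gripper_width: 85.3
grasp_force: 8.6
```

```bash
python3 -c "
from h import *
goto(560,29,165,-.047+np.pi/2); print(arm.read_state()['wrist_torque'])"
```

```text
clock 10.0 pos [644.3  24.6 164.6] j [ 0.29  0.66 -0.19 -0.   -0.74 -1.9 ] w 85.3 F [-17.9   4.5  12.3]
travel [84.4  0.3  0.7] dr [-0.002 -0.013 -0.001]
[1.41709198 4.51378364 0.23675663]
```

Force now rises steeply, which reads as a firm stop. I'll back off, lift clear and check.

Request:
move_arm(fingers=[85,85,85,85,85,85,85,85,85,85], travel=[[10,0,0],[25,0,0],[40,0,0],[60,0,0],[70,0,-40],[100,0,-90],[150,0,-120],[200,0,-120],[250,0,-120],[280,0,-120]], dr=[[0,0,0],[0,0,0],[0,0,0],[0,0,0],[0,0,0],[0,0,0],[0,0,0],[0,0,0],[0,0,0],[0,0,0]])

```text
clock: 11.0
position: [367.4, 37.9, 285.6]
ee_rot: [0.024, 1.0, 0.001, 0.003]
contact_force: [-0.9, 0.6, 0.7]
gripper_width: 85.0
grasp_force: 0.0
```

```bash
python3 -c "
from h import *
goto(560,29,165,-.047+np.pi/2)
shot('side','s6.png')
im=shot('top','t6.png')[75:165,235:410]; cv2.imwrite('pics/c6.png',cv2.resize(im[:,:,::-1],(788,405),interpolation=cv2.INTER_CUBIC))"
```

```text
clock 11.0 pos [367.4  37.9 285.6] j [ 0.55  0.09 -0.75  0.   -0.73 -2.17] w 85.0 F [-0.9  0.6  0.7]
travel [-1.922e+02  1.000e-01  1.217e+02] dr [ 0.003  0.005 -0.002]
```

View pics/c6.png

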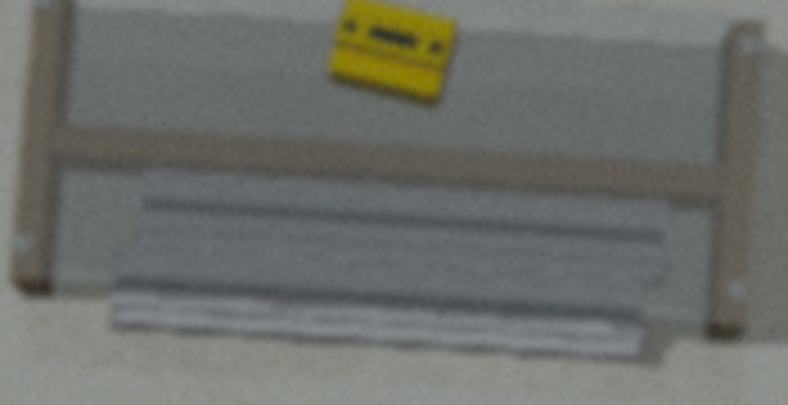

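The twin groove runs from (145,203) to (660,236). The loose rail lies under the shelf edge, with its front from (112,327) to (640,355), so the two look parallel and close. I'll measure the groove spacing by ray.

Run:
```python
from h import *
np.set_printoptions(precision=2,suppress=True,linewidth=150)
def prof(im,z=20):
    g=cv2.GaussianBlur(cv2.cvtColor(im,cv2.COLOR_BGR2GRAY),(0,0),.7).astype(np.float32)
    # rack axes, origin estimate (721,21.2)
    a=-.047; ex=np.array([np.cos(a),np.sin(a)]); ey=np.array([-ex[1],ex[0]])
    xs=np.arange(-80,12,.5); out=[]
    for ys in (np.arange(40,105,1.),np.arange(-60,10,1.),np.arange(-120,-70,1.)):
        G=np.array([721,21.2])+xs[:,None,None]*ex+ys[None,:,None]*ey
        uv=proj("top",np.c_[G.reshape(-1,2),np.full(G.shape[0]*G.shape[1],z)]).astype(np.float32).reshape(len(xs),len(ys),2)
        out.append(cv2.remap(g,uv[...,0],uv[...,1],cv2.INTER_CUBIC).mean(1))
    return xs,out
for n in("t6","t3"):
    xs,o=prof(cv2.imread(f'pics/{n}.png'))
    for p in o:
        r=[]
        for lo,hi in((-75,-42),(-30,-8)):
            m=(xs>lo)&(xs<hi); q=p[m]; X=xs[m]; i=q.argmin(); r+= [X[i], q[i]]
        print(n,np.array(r))
        if n=="t6": print(p[::4].round(0).astype(int).tolist())
```

```text
t6 [-51.    82.84 -14.5   86.87]
[136, 136, 132, 123, 111, 110, 121, 128, 124, 120, 120, 119, 109, 94, 84, 84, 92, 100, 104, 105, 105, 105, 104, 104, 105, 104, 102, 101, 102, 103, 102, 97, 89, 87, 92, 99, 103, 104, 104, 103, 99, 91, 86, 85, 88, 90]
t6 [-51.5   83.41 -14.5   86.97]
[140, 139, 136, 125, 113, 113, 124, 130, 126, 122, 123, 121, 109, 94, 84, 85, 94, 102, 105, 106, 105, 105, 104, 104, 105, 105, 103, 102, 103, 105, 103, 96, 89, 87, 93, 101, 104, 105, 105, 103, 98, 90, 85, 86, 89, 91]
t6 [-51.5   85.89 -15.    87.06]
[138, 138, 134, 122, 110, 111, 122, 127, 123, 119, 121, 119, 109, 94, 86, 88, 96, 103, 107, 107, 105, 105, 104, 105, 106, 105, 103, 102, 104, 105, 102, 96, 89, 88, 94, 102, 105, 106, 105, 103, 98, 90, 86, 86, 89, 91]
t3 [-55.5   89.69 -18.5   93.02]
t3 [-55.   106.28 -18.    93.11]
t3 [-55.5  107.52 -17.5   94.11]
```

The groove spacing is 36.5–37 mm along the whole length, so the rail is touching the twin and parallel to it. The twin moved back about 3.5 mm and stopped hard. The bystanders look untouched and the gripper is clear, so I'll hand in.

```bash
python3 -c "
from bench import arm
print(arm.job_done())"
```

```text
the job is handed in; nothing more can be done
None
```

The job is handed in: the rail lies under the shelf, parallel to the twin with grooves 36.5–37 mm apart (36 mm when touching), and the twin is pushed back until it stopped, at the strip as far as the picture shows; the gripper is open and clear, after about 11 s of the 64 s.

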